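# Let the idle-screw knob down the tin chute and shut the gate

### The arm

A 7-joint arm with a two-finger parallel gripper is mounted at the origin on the work surface. World frame = base frame: x ahead of the robot, y to its left, z up, the work surface at z = 0. Lengths are in mm, angles in rad, forces in N, time in s.
With the tool pointing down it reaches from about 375 to 925 mm from the base axis. Payload 3.1 kg.
Tool frame: the origin (TCP) lies at the very end of the fingers, on their centre line; the grasp point (between the pads) lies 19 mm behind it; z points along the fingers, y is the line along which they close (so a half turn about z gives the same grasp; the last joint's range is limited). The gripper opens to 85 mm and grips with 20 to 120 N. Pads are 22 mm wide; open, the fingers measure 114 mm over their backs; the gripper's body (76 mm by 85 mm) begins 54 mm behind the grasp point. The pads swing forward as they close: fully open they stand 13 mm farther back than shut.
Start: joints at [-1.338, 0.383, 0.044, 1.598, -0.018, 1.161, -0.05], TCP at [211.096, 614.769, 193.269] pointing down, gripper open.
Joint ranges: [-2.61, 2.61], [-0.41, 2.15], [-1.48, 1.57], [0, 2.5], [-1.57, 4.71], [0.05, 1.97], [-2.85, 2.85]. Speed limits (rad/s): [2.79, 2.79, 3.14, 3.14, 3.14, 3.14, 3.14].

### API

Orientations are given as a rotation vector (axis times angle).
In Python, from plant import arm gives the robot as it stands.
- The arm moves only by the shell command python3 -m creep 'ROWS' [FORCE]. ROWS is text: rows parted by semicolons, each of 7 numbers parted by spaces: the shift along the tool's x, y, z in units of 0.05 m (1.0 is 0.05 m), then the turn, a rotation vector about the tool's x, y, z in units of 5 degrees (1.0 is 5 degrees), then the closure, from 0 (fully open) to 1 (shut). A call has 1 to 10 rows; each row shifts and turns the commanded pose from where the row before left it, along the tool's axes as they then stand; what a row does not reach is not made up. A row lasts 1/8 s, in which the tool goes at most 62.5 mm and 10.7 degrees, less where a joint would pass 70% of its speed; a pose out of reach is approached as far as the arm can. A call with a number of a shift or a turn outside -1 to 1 is refused whole. A call with a gripper value outside its range is refused whole. The fingers move at their own pace and stop on an object; FORCE is the grip in N (left out, the last holds). Time passes only in rows, so rows that do not move let the fingers close. It gives the time, the measured TCP pose, the force, the opening and the grip force at its end, in the units of the state.
- arm.state(): the state, without advancing time (a new reading comes with each control period).
- arm.get_image(name): name is "side" or "top" or "wrist"; returns a dict with "image" (480x640x3 uint8, red, green, blue), "intrinsics" (3x3 intrinsics, pixels), "world_from_camera" (4x4, takes a point from camera to world coordinates). Camera axes: x right, y down, z forward; pixel columns grow to the right and rows downward; lengths in mm; the calibration is good to about 2 mm. A picture is of the moment at which its call begins. There is no depth.
- arm.finish_job(): hands the job in; it is judged then, once.
Trained networks look in the newest picture that a camera, given by its name, has taken for a name from the list of things; names that differ only in an ending like _2 or _b are one class to them, and where a whole thing is asked for, a point or a joint stands for the part that bears it (a point fixed in the world has none). Each returns a list of dicts, best first, with "p" (0 to 1); they miss things now and then, are a little off and sometimes report something else, mostly with a low value. They report only what shows in the picture. A call takes as long as a camera call.
- arm.trace(thing, camera): "mask" (480x640 bool, what is visible of it) and "box" ([left, top, width, height] in pixels, round what is visible of it).
- arm.tip_of(thing, camera): "location" ([column, row] in pixels: a listed point, or the origin of a listed thing).
The state is a dict: "clock": time; "joint_pos": joint angles; "qd": joint speeds; "joint_torque": joint torques, N m; "ee_pos": TCP position; "tcp_rot": TCP orientation; "force": force on the tool from outside, world axes, zero at the start; "wrist_torque": the same for the moment, N m; "finger_gap": opening from 0.0 (shut) to 1.0 (fully open); "grasp_force": force on a finger pad.
Only numpy, scipy, OpenCV 4.12 (cv2) and the standard library are available. Lean on these libraries where they do the work, as an engineer would, in place of code of your own. Each camera call takes 0.05 s, during which the arm holds its last target. There are 200 camera calls.

### The job

Push the chute's blue gate open with the fingertips so that the bronze ball knob waiting behind it rolls down into the steel catch cup, then push the gate fully shut again. Do not touch the knob itself, leave the cup and the other parts standing where they are, and pick nothing up.

Things in the scene. Friction and masses are not known exactly. Their poses are not given: they have to be found in the camera images.
- chute: Fixed tin chute on two legs, 180 mm long, 40 mm wide outside, 34 inside, walls 24 mm high, sloping 18 degrees down to its own -x end, whose mouth hangs over the cup. Origin on the work surface below the gate; x points up the chute, y to the left looking up it, z up. Trough floor 95 mm above the surface at the gate, 69 mm at the mouth; the walls' top end reaches 148 mm.
- gate (a joint): Slide of the blue gate, in m: 0 = shut (steel blade across the trough), 0.045 = fully open (end stop). Opens by moving to the chute's -y, shuts by moving to +y, stays where it is left, takes about 2 N to slide. The knob can pass from about 0.026 on. It starts within 6 mm of shut.
- left_tab (a point): Centre of the outer (+y) face of the gate's left tab: a blue upright plate 44 mm along x, 4 mm thick, 70 mm high. The point is 140 mm above the surface, 27 mm below the tab's top. Push this face towards -y to open. Moves with the gate; axes as the chute's; at joint 0 it is at (-10, 77, 140) mm in the chute's frame. A bar at 132 mm height joins the tabs over the trough.
- right_tab (a point): Centre of the outer (-y) face of the gate's right tab, same size and height as the left one. Push this face towards +y to shut. Moves with the gate; axes as the chute's; at joint 0 it is at (-10, -32, 140) mm in the chute's frame.
- knob: Loose bronze ball knob, 22 mm diameter, about 50 g, origin at its centre (its axes turn as it rolls). It starts in the trough, resting against the uphill side of the gate's blade.
- cup: Loose dented steel catch cup, 60 mm high, 84 mm across the rim, 68 mm across the foot, wall 3 mm, floor 4 mm, standing under the chute's mouth, about 107 mm along the chute's -x from the chute's origin. Origin at the centre of its underside, z up.
- filter: Bystander: white nylon fuel filter housing standing upright, 44 mm diameter, 66 mm high with its spout. Origin at the centre of its underside.
- plug_case: Bystander: orange plastic spark plug case, 95 x 44 x 40 mm, lying flat. Origin at the centre of its underside, long side along x.
- carb: Bystander: worn dark cast-iron carburetor body, about 72 x 62 mm on plan and 84 mm high. Origin at the centre of its underside.

How it is judged:
By the outcome, as a careful person would: the job done as asked, in the order asked, and still so for the second after the job is handed in, with the robot touching nothing.
It also fails if it takes over 38 s, if anything falls off the work surface, if the arm or the gripper's body presses on something with over 40 N, if the wrist force passes 120 N, or if a joint passes its speed limit or range.

## Working session

There is one attempt and no reset: what is moved stays moved. The work goes in short steps, Python scripts to look and compute and a shell command to move; the robot and the scene stay as the last step left them, time stands still between calls to the robot, and variables do not carry over. Pictures are saved under pics/ and viewed, at most 10 in all, crops included, and the job is handed in when it is done.

```bash
ls; mkdir -p pics; cat > h.py <<'E'
import numpy as np,cv2
from plant import arm
def snap(n,f=None):
    d=arm.get_image(n)
    if f: cv2.imwrite('pics/'+f,d['image'][:,:,::-1])
    return d
def ray(d,p):
    K=np.array(d['intrinsics']);T=np.array(d['world_from_camera'])
    v=T[:3,:3]@np.linalg.inv(K)@np.array([p[0],p[1],1.]);return T[:3,3],v
def atz(d,p,z):
    o,v=ray(d,p);return o+v*(z-o[2])/v[2]
def proj(d,P):
    K=np.array(d['intrinsics']);T=np.linalg.inv(np.array(d['world_from_camera']))
    q=K@(T[:3,:3]@np.array(P,float)+T[:3,3]);return q[:2]/q[2]
E
python3 - <<'E'
from h import *
for n in ['top','side']:
    d=snap(n,n+'0.png'); print(n,np.round(d['world_from_camera'],2).tolist())
    for t in ['chute','gate','left_tab','right_tab','knob','cup','filter','plug_case','carb']:
        print(t,[(np.round(r['location']).tolist(),round(r['p'],2)) for r in arm.tip_of(t,n)[:2]] if t!='gate' else '',[(r['box'],round(r['p'],2)) for r in arm.trace(t,n)[:1]])
s=arm.state();print(s)
E
```

```text
pics
top [[0.0, -0.99, 0.14, 473.31], [-1.0, -0.0, 0.01, 74.04], [-0.0, -0.14, -0.99, 821.2], [0.0, 0.0, 0.0, 1.0]]
chute [([319.0, 262.0], 0.62)] [([261.4, 189.6, 85.7, 120.6], 0.74)]
gate  [([257.9, 239.6, 84.2, 36.3], 0.93)]
left_tab [([263.0, 253.0], 0.78), ([240.0, 292.0], 0.49)] [([262.8, 234.6, 79.0, 43.6], 0.97)]
right_tab [([340.0, 262.0], 0.89)] [([259.5, 237.5, 82.8, 38.9], 0.86)]
knob [([318.0, 246.0], 0.55)] [([309.0, 241.5, 18.5, 14.3], 0.54)]
cup [] [([286.7, 302.3, 54.1, 49.3], 0.82)]
filter [([395.0, 296.0], 0.77)] [([384.2, 280.8, 31.7, 27.1], 0.89)]
plug_case [([240.0, 291.0], 0.64)] [([213.4, 258.9, 43.1, 62.4], 0.7)]
carb [([229.0, 200.0], 0.57)] [([197.1, 164.9, 50.4, 55.7], 0.55)]
side [[-0.8, -0.39, 0.46, 280.31], [-0.6, 0.52, -0.6, 466.35], [-0.01, -0.76, -0.65, 535.55], [0.0, 0.0, 0.0, 1.0]]
chute [([325.0, 306.0], 0.92)] [([265.1, 207.3, 118.7, 132.7], 0.57)]
gate  [([287.2, 213.0, 70.6, 91.5], 0.88)]
left_tab [([298.0, 273.0], 0.75), ([324.0, 258.0], 0.28)] [([281.7, 211.2, 78.3, 92.3], 0.86)]
right_tab [([346.0, 236.0], 0.77)] [([287.3, 215.6, 72.7, 88.5]
[... 318 characters left out ...]
clock': 1.8, 'joint_pos': array([-1.33779689,  0.38290249,  0.04389143,  1.5979227 , -0.01792037,
        1.16121479, -0.04988715]), 'qd': array([-0.00128309,  0.00032264,  0.00091893, -0.00040501,  0.00128326,
       -0.00096447,  0.00180607]), 'joint_torque': array([-3.58009802e-04, -4.33433533e+01,  1.02275446e+00, -2.49905044e+01,
        1.04429582e-02,  1.97957896e-03, -4.84959656e-06]), 'ee_pos': array([211.0817482 , 614.75367575, 193.25688547]), 'tcp_rot': array([-5.17154029e-01, -3.09868418e+00,  7.81795029e-05]), 'force': array([ 0.71771193, -0.07155331,  0.18050102]), 'wrist_torque': array([0.00033575, 0.04371472, 0.00925065]), 'grasp_force': 0.0, 'finger_gap': 1.0008334286855851}
```

```bash
python3 - <<'E'
import cv2
for n in ['top','side']:
    i=cv2.imread(f'pics/{n}0.png')
    c=i[150:370,180:440] if n=='top' else i[190:430,160:430]
    cv2.imwrite(f'pics/{n}0c.png',cv2.resize(c,None,fx=2.2,fy=2.2,interpolation=2))
E
```

```text
(no output)
```

View pics/top0c.png

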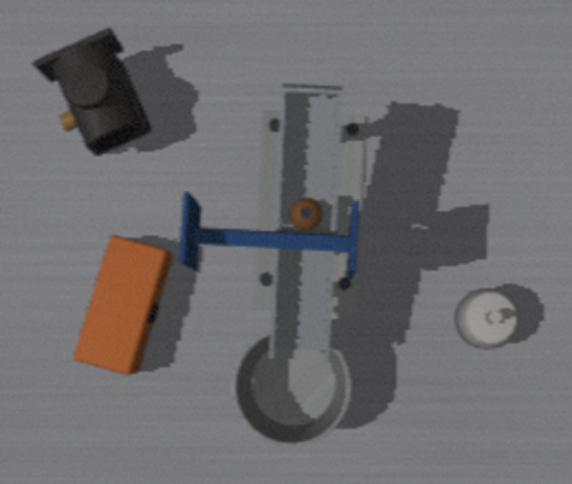

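View pics/side0c.png

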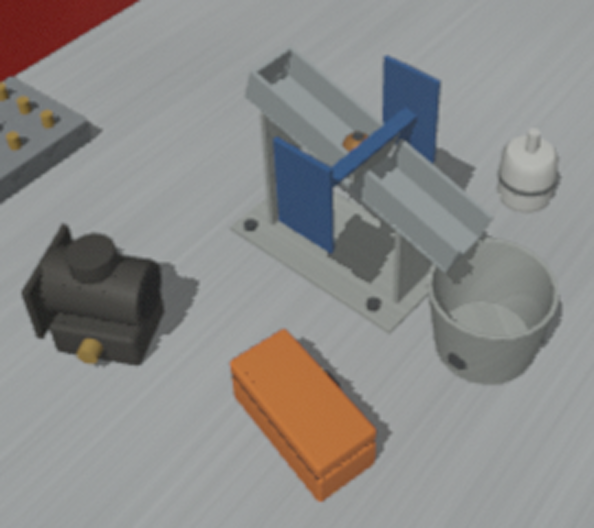

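```bash
cat > fit.py <<'E'
from h import *
from scipy.optimize import least_squares
dt=snap('top');ds=snap('side')
def W(p,P):
    c,s=np.cos(p[2]),np.sin(p[2]);return [p[0]+c*P[0]-s*P[1],p[1]+s*P[0]+c*P[1],P[2]]
S=lambda a,b:(160+a/2.2,190+b/2.2)
T=lambda a,b:(180+a/2.2,150+b/2.2)
obs=[(dt,(263,253),(-10,77,140),1),(dt,(340,262),(-10,-32,140),1),(ds,(298,273),(-10,77,140),1),(ds,(346,236),(-10,-32,140),1),
(dt,T(283,86),(84,20,147.5),0),(dt,T(341,88),(84,-20,147.5),0),(dt,T(268,357),(-87,20,92),0),(dt,T(329,352),(-87,-20,92),0),
(ds,S(247,83),(84,20,147.5),0),(ds,S(291,50),(84,-20,147.5),0),(ds,S(493,218),(-87,-20,92),0),(ds,S(450,258),(-87,20,92),0),
(ds,S(275,141),(12,77,167),1),(ds,S(332,171),(-32,77,167),1),(ds,S(334,250),(-32,77,97),1),(ds,S(276,217),(12,77,97),1),
(ds,S(384,57),(12,-28,167),1),(ds,S(439,80),(-32,-28,167),1),
(dt,T(182,193),(12,77,167),1),(dt,T(181,262),(-32,77,167),1)]
def R(p):
    return np.concatenate([proj(d,W(p,(P[0],P[1]-p[3]*m,P[2])))-np.array(o) for d,o,P,m in obs])
r=least_squares(R,[500,70,0,3],loss='soft_l1');p=r.x
print('x,y,yaw,joint',np.round(p,3));print(np.round(R(p).reshape(-1,2),1).tolist())
for P in [(-10,77-p[3],140),(-10,-32-p[3],140),(-107,0,0)]: print(np.round(W(p,P),1))
for n,q,z in [('filter',(395,296),0),('plug',(240,291),0),('carb',(229,200),0),('knob',(318,246),108)]: print(n,np.round(atz(dt,q,z),1))
E
python3 fit.py
```

```text
x,y,yaw,joint [ 5.53523e+02  8.47130e+01 -4.80000e-02  4.33900e+00]
[[2.9, 2.2], [3.3, -3.0], [-0.7, 2.6], [1.3, -0.9], [-2.0, 1.5], [-0.1, 1.9], [-0.0, -0.2], [-0.7, 3.5], [0.9, -3.5], [-0.8, -0.8], [-1.4, -0.2], [2.0, -2.0], [-1.2, -1.1], [-1.1, 0.2], [-1.2, 2.3], [1.1, 2.2], [-0.6, -0.3], [-0.4, 1.3], [1.8, -0.7], [0.1, 0.2]]
[547.  157.8 140. ]
[541.8  48.9 140. ]
[446.6  89.8   0. ]
filter [493.8 -42.6   0. ]
plug [501.7 217.3   0. ]
carb [657.8 240.4   0. ]
knob [564.2  85.  108. ]
```

```bash
python3 -m creep '0 0 0 0 0 -1 1; 0 0 0 0 0 -1 1; 0 0 0 0 0 -1 1; 0 0 0 0 0 -0.24 1; -0.5 -0.55 0 0 0 0 1; -0.6 -0.7 0 0 0 0 1; -0.6 -0.7 0 0 0 0 1; -0.6 -0.7 0 0 0 0 1; -0.6 -0.7 0 0 0 0 1; 0 0 0 0 0 0 1' 30; python3 -c "
from h import *
from scipy.spatial.transform import Rotation as R
s=arm.state();print(s['ee_pos'],s['finger_gap'],R.from_rotvec(s['tcp_rot']).as_matrix().round(3))"
```

```text
clock: 3.15
ee_pos: [352.4, 435.8, 193.5]
tcp_rot: [0.092, 3.138, -0.003]
force: [-0.3, -0.4, 0.4]
finger_gap: 0.001
grasp_force: 0.0
[352.40410167 435.82487118 193.51836318] 0.0008447076582432014 [[-0.998  0.058  0.002]
 [ 0.058  0.998 -0.002]
 [-0.002 -0.002 -1.   ]]
```

```bash
python3 -m creep '-0.59 -0.64 0 0 0 0 1; -0.59 -0.64 0 0 0 0 1; -0.59 -0.64 0 0 0 0 1; -0.59 -0.64 0 0 0 0 1; -0.59 -0.64 0 0 0 0 1; -0.59 -0.64 0 0 0 0 1; -0.59 -0.64 0 0 0 0 1; 0 0 0.68 0 0 0 1; 0 0 0.68 0 0 0 1; 0 0 0 0 0 0 1'; python3 -c "
from h import *
snap('side','s1.png');d=snap('top');
i=cv2.imread('pics/s1.png')[150:400,160:430];j=d['image'][150:400,180:450,::-1]
cv2.imwrite('pics/c1.png',cv2.resize(np.hstack([i,j]),None,fx=1.48,fy=1.48))"
```

```text
clock: 4.4
ee_pos: [540.2, 207.0, 122.2]
tcp_rot: [-0.073, -3.134, 0.004]
force: [0.1, 0.2, 0.8]
finger_gap: -0.001
grasp_force: 0.0
```

View pics/c1.png

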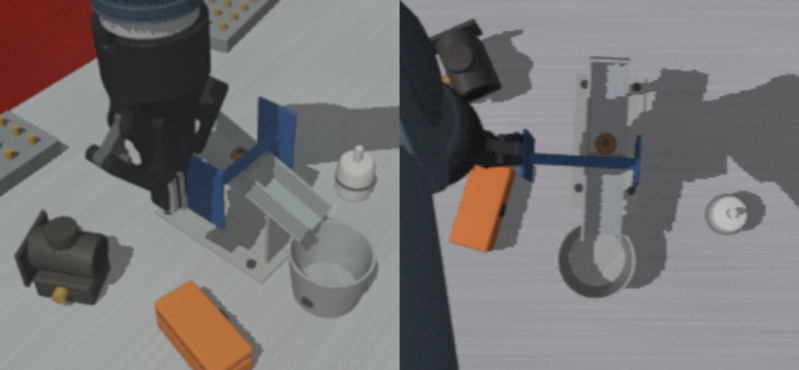

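```bash
python3 -m creep '-0.1 -0.3 0 0 0 0 1; 0 -0.3 0 0 0 0 1; 0 -0.15 0 0 0 0 1; 0 -0.15 0 0 0 0 1; 0 -0.15 0 0 0 0 1; 0 0 0 0 0 0 1'; python3 -c "
from h import *
d=snap('top')
for t in ['left_tab','right_tab']: print(t,[(np.round(r['location'],1),round(r['p'],2)) for r in arm.tip_of(t,'top')[:2]])"
```

```text
clock: 5.25
ee_pos: [545.9, 153.4, 125.4]
tcp_rot: [-0.076, -3.141, 0.001]
force: [-0.7, 0.5, -1.1]
finger_gap: -0.002
grasp_force: 0.0
left_tab []
right_tab [(array([350.5, 262.1]), 0.62)]
```

```bash
python3 -m creep '0 -0.15 0 0 0 0 1; 0 -0.15 0 0 0 0 1; 0 -0.13 0 0 0 0 1; 0 0 0 0 0 0 1; 0 0 0 0 0 0 1; 0 0 0 0 0 0 1'; python3 -c "
from h import *
d=snap('top','t2.png')
for t in ['right_tab']: print(t,[(np.round(r['location'],1),round(r['p'],2)) for r in arm.tip_of(t,'top')[:2]])
snap('side','s2.png')
i=cv2.imread('pics/s2.png')[150:400,160:430];j=d['image'][150:400,180:450,::-1]
cv2.imwrite('pics/c2.png',cv2.resize(np.hstack([i,j]),None,fx=1.48,fy=1.48))"
```

```text
clock: 6.15
ee_pos: [545.2, 132.4, 125.5]
tcp_rot: [0.076, 3.14, -0.0]
force: [-0.1, 0.1, -0.2]
finger_gap: 0.003
grasp_force: 0.0
right_tab [(array([361.7, 263. ]), 0.94)]
```

View pics/c2.png

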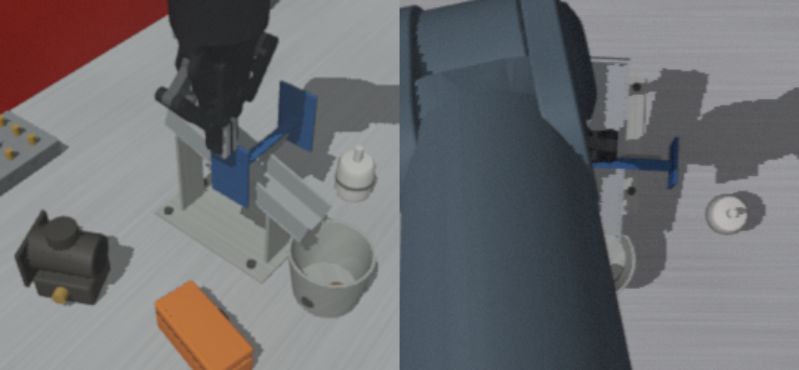

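```bash
python3 -m creep '0 0.3 0 0 0 0 1; 0 0 -0.8 0 0 0 1; 0 0 -0.8 0 0 0 1; 0 -0.6 0 0 0 0 1; 0 -0.8 0 0 0 0 1; 0 -0.8 0 0 0 0 1; 0 -0.8 0 0 0 0 1; 0 -0.5 0 0 0 0 1; 0 0 0 0 0 0 1'; python3 -c "
from h import *
d=snap('top')
for t in ['left_tab','right_tab']: print(t,[(np.round(r['location'],1),round(r['p'],2)) for r in arm.tip_of(t,'top')[:2]])
snap('side','s3.png')
i=cv2.imread('pics/s3.png')[150:400,160:430];j=d['image'][150:400,180:450,::-1]
cv2.imwrite('pics/c3.png',cv2.resize(np.hstack([i,j]),None,fx=1.48,fy=1.48))"
```

```text
clock: 7.42
ee_pos: [537.3, -28.7, 205.5]
tcp_rot: [0.082, 3.14, -0.001]
force: [-0.8, 0.0, 0.2]
finger_gap: 0.005
grasp_force: 0.0
left_tab [(array([286.3, 255.4]), 0.57)]
right_tab [(array([362. , 261.8]), 0.66)]
```

View pics/c3.png

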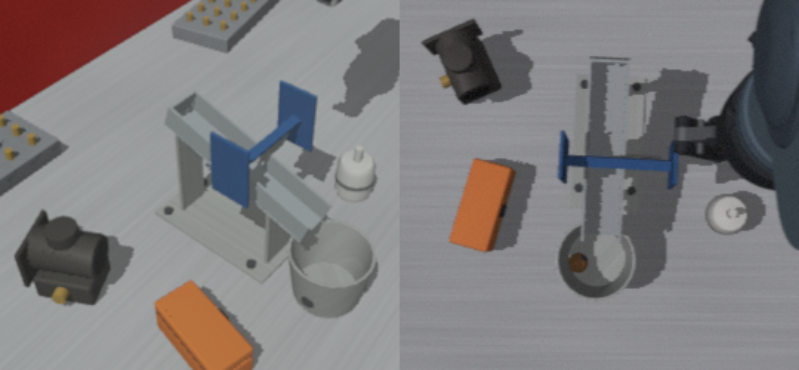

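```bash
python3 -m creep '0 0 0.8 0 0 0 1; 0 0 0.8 0 0 0 1; 0 0.3 0 0 0 0 1; 0 0.25 0 0 0 0 1; 0 0.25 0 0 0 0 1; 0 0.25 0 0 0 0 1; 0 0.1 0 0 0 0 1; 0 0 0 0 0 0 1'; python3 -c "
from h import *
d=snap('top')
for t in ['left_tab','right_tab']: print(t,[(np.round(r['location'],1),round(r['p'],2)) for r in arm.tip_of(t,'top')[:2]])"
```

```text
clock: 8.62
ee_pos: [540.0, 31.4, 125.6]
tcp_rot: [0.074, 3.14, 0.002]
force: [-0.1, -0.6, -0.6]
finger_gap: 0.005
grasp_force: 0.0
left_tab [(array([270. , 253.5]), 0.66)]
right_tab []
```

```bash
python3 -m creep '0 0.1 0 0 0 0 1; 0 0.1 0 0 0 0 1; 0 0 0 0 0 0 1'; python3 -m creep '0 0.04 0 0 0 0 1; 0 0.04 0 0 0 0 1'; python3 -m creep '0 0.04 0 0 0 0 1; 0 0 0 0 0 0 1';python3 -m creep '0 0.04 0 0 0 0 1; 0 0 0 0 0 0 1'
```

```text
clock: 9.15
ee_pos: [540.1, 40.9, 125.1]
tcp_rot: [-0.074, -3.14, -0.0]
force: [-0.4, 0.6, -0.4]
finger_gap: 0.002
grasp_force: 0.2
clock: 9.4
ee_pos: [540.3, 44.0, 125.1]
tcp_rot: [-0.076, -3.14, 0.001]
force: [-0.7, -1.8, -1.2]
finger_gap: 0.002
grasp_force: 0.8
clock: 9.65
ee_pos: [540.3, 44.8, 125.1]
tcp_rot: [-0.077, -3.14, 0.003]
force: [-0.8, -3.4, -0.3]
finger_gap: -0.001
grasp_force: 2.3
clock: 9.9
ee_pos: [540.3, 44.8, 125.0]
tcp_rot: [-0.079, -3.139, 0.006]
force: [-0.8, -7.2, -0.0]
finger_gap: -0.001
grasp_force: 3.6
```

```bash
python3 -m creep '0 0.1 0 0 0 0 1; 0 0 0 0 0 0 1'; python3 -m creep '0 -0.4 0 0 0 0 1; 0 -0.7 0 0 0 0 1; 0 0 -0.8 0 0 0 1; 0 0 -0.8 0 0 0 1; 0 -0.7 0 0 0 0 1; 0 -0.7 0 0 0 0 1; 0 0 0 0 0 0 1; 0 0 0 0 0 0 1'; python3 -c "
from h import *
d=snap('top')
for t in ['left_tab','right_tab','knob']: print(t,[(np.round(r['location'],1),round(r['p'],2)) for r in arm.tip_of(t,'top')[:2]])
snap('side','s4.png')
i=cv2.imread('pics/s4.png')[150:400,160:430];j=d['image'][150:400,180:450,::-1]
cv2.imwrite('pics/c4.png',cv2.resize(np.hstack([i,j]),None,fx=1.48,fy=1.48))"
```

```text
clock: 10.15
ee_pos: [540.3, 44.9, 125.1]
tcp_rot: [-0.083, -3.139, 0.015]
force: [-2.1, -12.6, 1.7]
finger_gap: 0.0
grasp_force: 6.7
clock: 11.15
ee_pos: [535.7, -69.5, 205.5]
tcp_rot: [0.073, 3.14, 0.003]
force: [-1.1, 0.5, 0.0]
finger_gap: 0.001
grasp_force: 0.0
left_tab [(array([262.6, 251.1]), 0.57)]
right_tab []
knob [(array([298.1, 326.6]), 0.46)]
```

View pics/c4.png

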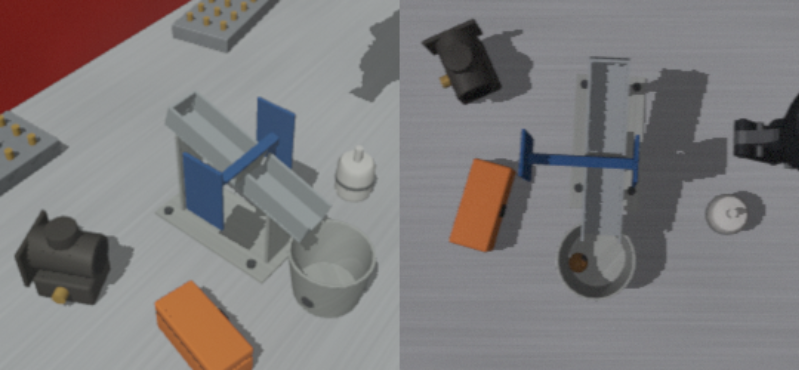

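The picture shows the knob lying in the cup at crop (578, 262) and the gate back against its shut stop, with the left tab at crop (525, 155). The other parts haven't moved, and the arm is clear of everything.

```bash
python3 -c "
from plant import arm
print(arm.finish_job())"
```

```text
the job is handed in; nothing more can be done
None
```

I pushed the gate open, the knob rolled into the cup, and I pushed the gate back to its shut stop and handed the job in at about 11 s; the other parts stayed where they stood.

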